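# Index the depth-stop turret and press a model wheel home

## Task

Set the hand press to its third depth: turn the six-step stop turret by its centre knob, click by click, until the third-tallest stop screw has clicked in under the ram's stop bolt. Then push the palm knob gently straight down until you feel the stop bolt land on that screw, so that the wheel goes onto its axle to just that depth, stay there a moment without forcing it, and let the ram spring back up. Do not push the things round the press about.

Things in the scene. Friction and masses are not known exactly. Their poses are not given: they have to be found in the camera images.
- press: grey bench press for pushing model wheels onto axles, fixed to the table; base 135 x 210 x 14 mm, x -55..80, y -105..105 in its own frame; origin on the table, z up. In this frame (mm): ram axis x 0, y 60, its column behind it (x 30..62) up to z 132; turret axis x 0, y -55; stop point x 0, y -29, between the two
- turret: six-lobed steel plate, 72 mm over the lobes, turning endlessly either way; origin on its axis, 16 mm over the table. A sprung roller clicks into its six rim valleys, 60 degrees apart: about 0.3 N m to leave one, easing to nothing at the half-way crest, then it drops into the next. Axes as the press's when the third-tallest screw is under the bolt; at first another one is, or it rests between two
- turret_knob (a point): centre of the top of the turret's black ribbed knob, 29 mm across, 30 mm tall, top 129 mm over the table; grip it from above on its sides. The bolt on the ram's stop arm, next to it, reaches up to 96 mm over the table, so keep fingertips above 98 mm
- third_stop (a point): third-tallest of six upright stop screws (10 mm heads, 26 mm from the turret's axis): its axis, at the plate's top face, 28 mm over the table; turns with the turret. Clockwise from above the screws fall from tallest to shortest: tops about 61, 56, 51, 46, 41, 36 mm over the table, each set by hand, up to 2 mm off
- ram: upright spring-loaded ram of the press with a black palm knob on top and a side arm carrying the stop bolt; origin in the centre of its lower end, 70 mm over the table when up. Slides straight down by at most 40 mm and springs back by itself. Pushing it takes 3 N at the top, 6 N at 30 mm, and some 4 N more while it pushes the wheel
- palm_top (a point): centre of the top of the ram's round palm knob, 41 mm across (flat top 28 mm), 196 mm over the table when the ram is up; push it down with closed fingers. The bolt meets the third screw after about 22 mm, give or take 9 mm: only the rise of the force tells; more than 25 N on the ram is forcing it
- bolt_axis (a point): axis of the stop bolt (10 mm thick) where it leaves the underside of the ram's side arm, 80 mm over the table when the ram is up. Its flat end stands some 7 mm lower, but it is screwed in or out by up to 7 mm from job to job and locked; a stop screw in line with it stops the ram
- wheel_top (a point): centre of the upper face of the model wheel (26 mm across, 12 mm wide, black tyre, metal rim) started on a 3 mm axle that stands in the anvil under the ram; 61 to 64 mm over the table at the start, about 48 (39 to 57) mm when pressed to the third depth. Stays where it is pushed
- glue_bottle: white glue bottle, 31 x 31 x 86 mm, standing; bystander; origin under its centre
- crate: small open blue crate, 42 x 54 x 36 mm; bystander; origin under its centre
- screwdriver: red-handled screwdriver, 171 mm long, 25 mm high, lying along its y; bystander; origin under its middle
- car: green model car, 55 x 100 x 49 mm; bystander; origin under its centre

How it is judged:
On the way, in this order (a step that is already met when the one before it is completed fails the run):
1. the third-tallest stop screw has clicked in under the stop bolt (horizontal distance between third_stop and bolt_axis below 0.0025 m), for 0.3 s.
2. the ram is pushed down until its stop bolt bears on that screw (horizontal distance between third_stop and bolt_axis below 0.0025 m and contact force between ram and turret above 3 N), for 0.05 s.
At the end, for the whole second after the job is handed in: The third-tallest screw's axis is within 2.5 mm of the stop bolt's; the wheel's top is 38.5 to 57.5 mm over the table, where that screw stopped it; the ram is back up (palm knob above 193 mm) (horizontal distance between third_stop and bolt_axis below 0.0025 m and z of wheel_top in the frame of press between 0.0385 and 0.0575 m and z of palm_top in the frame of press above 0.193 m); the robot touches nothing.
It fails at once if the press is forced: more than 25 N on the ram (contact force between any of the fingers, the arm and ram above 25 N).
It fails at once if a bystander is pushed by more than 15 mm (distance of any of glue_bottle, crate, screwdriver, car from where it was at the start of the episode above 0.015 m).
It fails at once if the ram is pushed down by over 8 mm before the third-tallest screw is under its bolt (horizontal distance between third_stop and bolt_axis above 0.006 m and z of palm_top in the frame of press below 0.188 m).
It also fails if it takes over 69 s, if anything falls off the work surface, if the arm or the gripper's body presses on something with over 40 N, if the wrist force passes 120 N, or if a joint passes its speed limit or range.

## Robot

A 6-joint arm with a two-finger parallel gripper is mounted at the origin on the work surface; the furniture and walls round the work are solid. World frame = base frame: x ahead of the robot, y to its left, z up, the work surface at z = 0. Lengths are in m, angles in rad, forces in N, time in s.
With the tool pointing down it reaches from about 0.375 to 0.925 m from the base axis. Payload 5.7 kg.
Tool frame: the origin (TCP) lies midway between the tips of the shut fingers; the grasp point (between the pads) lies 19 mm behind it; z points along the fingers, y is the line along which they close (so a half turn about z gives the same grasp; the last joint's range is limited). The gripper opens to 88 mm and grips with 3 to 60 N. Pads are 20 mm wide; open, the fingers measure 115 mm over their backs; the gripper's body (75 mm by 178 mm) begins 61 mm behind the grasp point.
Start: joints at [1.143, 0.359, 1.51, -0, 1.272, -0.115], TCP at [0.185, 0.571, 0.223] pointing down, gripper open.
Joint ranges: [-2.97, 2.97], [-1.01, 2.36], [0.21, 2.38], [-0.96, 4.11], [0.2, 2.71], [-2.98, 2.98]. Speed limits (rad/s): [2.39, 2.39, 3.14, 3.14, 3.14, 3.14].

## Interface

Orientations are given as a unit quaternion [x, y, z, w].
In Python, from bench import move_ptp, servo_line, goto_joints, move_gripper, sleep, inverse_kinematics, capture, PlanningError, close_job, spot_in, silhouettes, current_clock, current_joint_pos, current_qvel, current_joint_torque, current_position, current_orientation, current_force, current_torque, current_finger_gap, current_grip_force gives the robot as it stands. Calls block until the motion is done:
- move_ptp(position, orientation): joint-space move of the TCP to a pose.
- servo_line(position, orientation=None, rate=0.15, contact_N=None): straight line of the TCP; orientation=None keeps the orientation; rate is the mean speed in m/s. With contact_N (N) it stops when the force on the tool has changed by that much, and returns True; else False.
- goto_joints(angles): joint-space move.
- move_gripper(opening): finger opening in m; the grip force is fixed at half the most; returns when the fingers have stopped.
- sleep(seconds).
- inverse_kinematics(position, orientation): joint angles nearest the present ones, or None.
- capture(name): name is "scene" or "top" or "wrist"; returns a dict with "image" (420x560x3 uint8, blue, green, red), "range_z" (420x560 float32, m along the optical axis (not along the pixel's ray), 0 where there is no reading), "intrinsics" (3x3 intrinsics, pixels), "R" (3x3) and "t" (3): a world point X has camera coordinates R X + t. Camera axes: x right, y down, z forward; pixel columns grow to the right and rows downward; lengths in m; the calibration is good to about 2 mm. A picture is of the moment at which its call begins.
A pose or a line that the arm cannot do raises PlanningError and nothing moves.
- close_job(): hands the job in; it is judged then, once.
Trained networks look in the newest picture that a camera, given by its name, has taken for a name from the list of things; names that differ only in an ending like _2 or _b are one class to them, and where a whole thing is asked for, a point or a joint stands for the part that bears it (a point fixed in the world has none). Each returns a list of dicts, best first, with "conf" (0 to 1); they miss things now and then, are a little off and sometimes report something else, mostly with a low value. They report only what shows in the picture. A call takes as long as a camera call.
- spot_in(camera, query): "xy" ([column, row] in pixels, amid what is visible of it).
- silhouettes(camera, query): "region" (420x560 bool, what is visible of it) and "xy" ([column, row] in pixels, amid what is visible of it).
Readings, each from a call of its own:
- current_clock(): time.
- current_joint_pos(): joint angles.
- current_qvel(): joint speeds.
- current_joint_torque(): joint torques, N m.
- current_position(): TCP position.
- current_orientation(): TCP orientation.
- current_force(): force on the tool from outside, world axes, zero at the start.
- current_torque(): the same for the moment, N m.
- current_finger_gap(): finger opening in m.
- current_grip_force(): force on a finger pad.
Only numpy, scipy, OpenCV 4.12 (cv2) and the standard library are available. Lean on these libraries where they do the work, as an engineer would, in place of code of your own. Each camera call takes 0.05 s, during which the arm holds its last target. There are 200 camera calls.

## Working session

There is one attempt and no reset: what is moved stays moved. The work goes in short steps, each a Python script; the robot and the scene stay as the last script left them, time stands still between calls to the robot, and variables do not carry over. Pictures are saved under pics/ and viewed, at most 10 in all, crops included, and the job is handed in when it is done.

```bash
mkdir -p pics; ls
cat > h.py <<'E'
import numpy as np, cv2
from bench import *
def cap(n):
    c=capture(n); return c
def px2w(c,xy,z=None,r=1):
    u,v=xy; K=c["intrinsics"]; ray=np.linalg.inv(K)@[u,v,1]
    R,t=np.array(c["R"]),np.array(c["t"])
    if z is None:
        p=c["range_z"][int(v)-r:int(v)+r+1,int(u)-r:int(u)+r+1]; p=p[p>0]
        return R.T@(ray*np.median(p)-t)
    o=-R.T@t; d=R.T@ray
    return o+d*(z-o[2])/d[2]
def cloud(c):
    h,w=c["range_z"].shape; u,v=np.meshgrid(np.arange(w),np.arange(h))
    d=c["range_z"]; P=np.stack([u,v,np.ones_like(u)],-1)@np.linalg.inv(c["intrinsics"]).T*d[...,None]
    return (P-c["t"])@np.array(c["R"])
E
python3 - <<'E'
from h import *
for n in("top","scene"):
    c=cap(n); cv2.imwrite(f"pics/{n}0.png",c["image"])
    print(n,-np.array(c["R"]).T@c["t"])
    for q in("turret_knob","palm_top","third_stop","bolt_axis","wheel_top","press","turret","glue_bottle","crate","screwdriver","car"):
        for s in spot_in(n,q)[:2]:
            print(q,round(s["conf"],2),np.round(s["xy"]),np.round(px2w(c,s["xy"]),3))
E
```

```text
pics
top [0.22709343 0.08041082 1.18409986]
turret_knob 0.94 [264. 184.] [0.543 0.087 0.05 ]
turret_knob 0.33 [353. 254.] [ 0.339 -0.126  0.047]
palm_top 0.97 [221. 164.] [0.56  0.183 0.189]
third_stop 0.89 [266. 180.] [0.536 0.079 0.112]
bolt_axis 0.68 [219. 163.] [0.561 0.187 0.195]
wheel_top 0.24 [190. 158.] [0.648 0.288 0.003]
press 0.68 [244. 178.] [0.554 0.135 0.084]
turret 0.62 [266. 182.] [0.542 0.081 0.065]
glue_bottle 0.52 [201. 214.] [0.475 0.255 0.055]
glue_bottle 0.5 [220. 163.] [0.561 0.184 0.194]
crate 0.9 [191. 158.] [0.646 0.282 0.008]
screwdriver 0.72 [235. 217.] [0.467 0.171 0.02 ]
car 0.76 [352. 255.] [ 0.336 -0.124  0.046]
scene [ 0.03840872 -0.61310273  1.05321629]
turret_knob 0.94 [314. 229.] [0.547 0.079 0.049]
palm_top 0.73 [297. 164.] [0.569 0.192 0.163]
third_stop 0.56 [315. 228.] [0.549 0.077 0.053]
bolt_axis 0.72 [301. 167.] [0.578 0.187 0.151]
press 0.55 [310. 214.] [0.537 0.085 0.103]
turret 0.81 [314. 229.] [0.546 0.08  0.048]
glue_bottle 0.74 [253. 197.] [0.476 0.249 0.053]
screwdriver 0.76 [270. 226.] [0.476 0.168 0.016]
screwdriver 0.69 [318. 228.] [0.567 0.09  0.03 ]
car 0.82 [289. 344.] [ 0.332 -0.146  0.041]
```

Run:
```python
import cv2,numpy as np
a=cv2.imread("pics/top0.png")[120:270,160:290];b=cv2.imread("pics/scene0.png")[130:280,240:370]
cv2.imwrite("pics/c1.png",cv2.resize(np.hstack([a,b]),None,fx=3.07,fy=3.07,interpolation=cv2.INTER_CUBIC))
from h import *
c=cap("wrist");cv2.imwrite("pics/w0.png",c["image"]);print(-np.array(c["R"]).T@c["t"],np.array(c["R"]),c["intrinsics"],current_position(),current_orientation(),current_force())
```

```text
[0.12194354 0.59098409 0.38436188] [[ 0.30872293  0.95115101 -0.00138525]
 [ 0.92254824 -0.29908398  0.24383093]
 [ 0.23150573 -0.07655416 -0.96981677]] [[369.93581427   0.         283.73518531]
 [  0.         369.93581427 211.22519431]
 [  0.           0.           1.        ]] [0.18462381 0.57085447 0.22264007] [ 1.55761318e-01  9.87794721e-01 -3.48196125e-05 -1.18005120e-05] [ 0.93533611  0.00770505 -0.23289973]
```

View pics/c1.png

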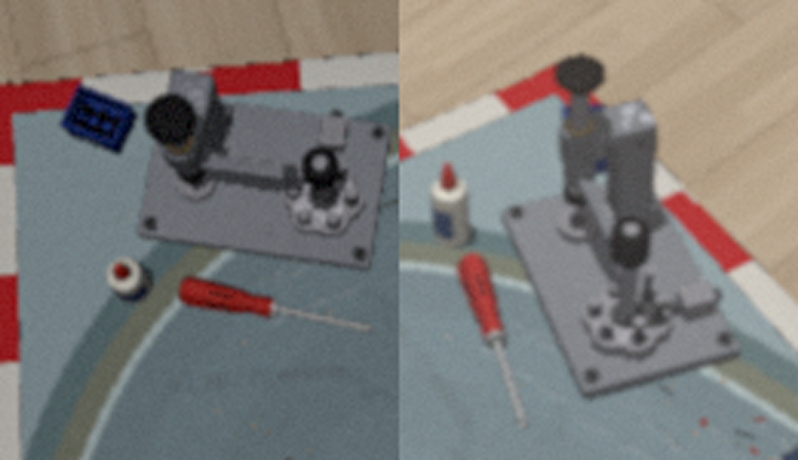

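```bash
cat >> h.py <<'E'
from scipy.spatial.transform import Rotation as Ro
def down(a):
    "tool pointing down with tool x at world angle a"
    x=np.array([np.cos(a),np.sin(a),0]);z=np.array([0,0,-1.]);y=np.cross(z,x)
    return Ro.from_matrix(np.stack([x,y,z],1)).as_quat()
E
python3 - <<'E'
from h import *
print(current_clock())
yaw=np.radians(-10); q=down(yaw+np.pi)
k=np.array([.545,.083]); px=np.array([np.cos(yaw),np.sin(yaw)]);py=np.array([-px[1],px[0]])
for p in ((.3,.4,.34),):
    move_ptp(list(p),q)
clouds=[]
for i,(off,z) in enumerate((((-.11,.04),.30),((-.11,0),.19))):
    p=k+off[0]*px+off[1]*py
    move_ptp([*p,z],q); print(current_joint_pos())
    c=cap("wrist"); cv2.imwrite(f"pics/w{i+1}.png",c["image"]); np.savez(f"w{i+1}.npz",**c)
    for n in("turret_knob","palm_top","third_stop","bolt_axis","wheel_top","press"):
        for s in spot_in("wrist",n)[:2]: print(n,round(s["conf"],2),np.round(s["xy"]),np.round(px2w(c,s["xy"]),3))
    P=cloud(c); ok=c["range_z"]>0
    for nm,lo,hi,g in(("palm",.185,.21,(.565,.19)),("knob",.122,.136,k)):
        m=ok&(P[...,2]>lo)&(P[...,2]<hi)&(np.hypot(P[...,0]-g[0],P[...,1]-g[1])<.045)
        Q=P[m]; print(nm,len(Q),Q.mean(0) if len(Q) else 0, (Q.max(0)+Q.min(0))/2 if len(Q) else 0)
print(current_clock())
E
```

```text
1.25
[ 1.62032651e-01  9.32546633e-02  1.67160138e+00  6.80200597e-04
  1.37702325e+00 -1.23516940e+00]
turret_knob 0.88 [249. 270.] [0.544 0.082 0.052]
turret_knob 0.64 [343. 291.] [0.569 0.185 0.092]
palm_top 0.88 [337. 293.] [0.573 0.179 0.089]
third_stop 0.77 [249. 268.] [0.544 0.081 0.044]
bolt_axis 0.79 [343. 295.] [0.567 0.183 0.105]
bolt_axis 0.26 [248. 272.] [0.544 0.082 0.058]
wheel_top 0.62 [347. 276.] [0.566 0.195 0.063]
press 0.57 [302. 271.] [0.573 0.144 0.014]
palm 935 [0.58104781 0.19239733 0.19469639] [0.58268375 0.19403876 0.19163133]
knob 463 [0.54391413 0.08396495 0.12773331] [0.5456283  0.08220797 0.12660284]
[ 7.55103085e-02  1.77057907e-01  1.86316646e+00  3.54402665e-04
  1.10123282e+00 -1.32023388e+00]
turret_knob 0.75 [282. 306.] [0.543 0.081 0.034]
palm_top 0.7 [365. 352.] [0.564 0.146 0.09 ]
third_stop 0.69 [282. 308.] [0.543 0.081 0.034]
bolt_axis 0.78 [367. 356.] [0.568 0.147 0.09 ]
press 0.84 [315. 301.] [0.545 0.113 0.027]
palm 0 0 0
knob 1229 [0.54628806 0.08322278 0.12782681] [0.5483313  0.08256372 0.12632107]
4.575
```

View pics/w2.png

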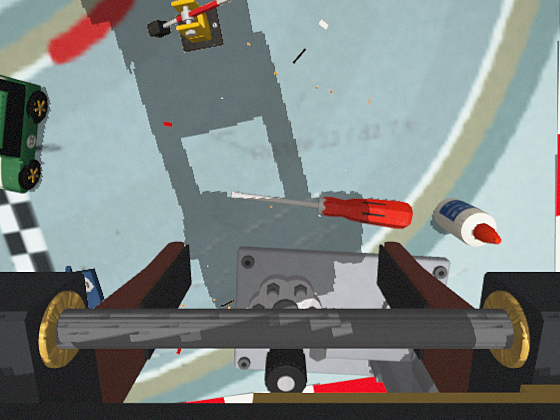

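View pics/w1.png

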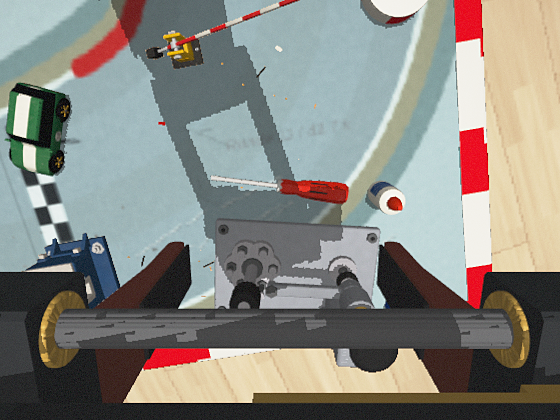

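Run:
```python
from h import *
yaw=np.radians(-10); q=down(yaw+np.pi)
k=np.array([.545,.083]); px=np.array([np.cos(yaw),np.sin(yaw)]);py=np.array([-px[1],px[0]])
for i,(off,z) in enumerate((((.05,-.0),.22),((.09,-.07),.20),((.05,.115),.30))):
    p=k+off[0]*px+off[1]*py
    if i==2: servo_line([*current_position()[:2],.3])
    move_ptp([*p,z],q)
    c=cap("wrist"); cv2.imwrite(f"pics/w{i+3}.png",c["image"]); np.savez(f"w{i+3}.npz",**c)
    for n in("turret_knob","palm_top","third_stop","bolt_axis"):
        for s in spot_in("wrist",n)[:2]: print(n,round(s["conf"],2),np.round(s["xy"]),np.round(px2w(c,s["xy"]),3))
    P=cloud(c); ok=c["range_z"]>0
    for nm,lo,hi,g in(("palm",.192,.205,(.567,.192)),("knob",.124,.136,k)):
        m=ok&(P[...,2]>lo)&(P[...,2]<hi)&(np.hypot(P[...,0]-g[0],P[...,1]-g[1])<.03)
        Q=P[m]
        if len(Q)>20:
            (cx,cy),r=cv2.minEnclosingCircle(Q[:,:2].astype(np.float32)*1000); print(nm,len(Q),Q.mean(0),cx,cy,r)
print(current_clock())
a=[cv2.imread(f"pics/w{i}.png") for i in(3,4)]
for i in (3,4):
    c=np.load(f"w{i}.npz"); R,t,K=c["R"],c["t"],c["intrinsics"]; u=K@(R@[*k,.05]+t);u=u[:2]/u[2];print(u)
    a[i-3]=cv2.resize(a[i-3][max(0,int(u[1])-90):,max(0,int(u[0])-90):][:180,:180],(400,400),interpolation=cv2.INTER_CUBIC)
cv2.imwrite("pics/c2.png",np.hstack(a))
```

```text
turret_knob 0.95 [286. 140.] [0.541 0.085 0.129]
palm_top 0.67 [487. 163.] [0.567 0.182 0.194]
palm_top 0.59 [411. 143.] [0.566 0.188 0.062]
third_stop 0.9 [283. 141.] [0.542 0.083 0.128]
bolt_axis 0.57 [494. 166.] [0.569 0.185 0.196]
palm 4334 [0.57605435 0.1930971  0.19476932] 576.9071044921875 193.97341918945312 19.96168327331543
knob 1476 [0.55013455 0.08272121 0.12858684] 550.3877563476562 82.6929702758789 15.261186599731445
turret_knob 0.76 [375.  93.] [0.551 0.068 0.115]
palm_top 0.85 [485.  93.] [0.564 0.15  0.09 ]
third_stop 0.79 [373.  94.] [0.551 0.068 0.114]
bolt_axis 0.62 [489.  98.] [0.568 0.153 0.089]
knob 2030 [0.55042081 0.08185076 0.12845421] 550.5969848632812 82.56085968017578 15.543831825256348
turret_knob 0.76 [179. 137.] [0.548 0.097 0.108]
palm_top 0.95 [273. 150.] [0.569 0.186 0.196]
third_stop 0.81 [176. 136.] [0.547 0.096 0.113]
bolt_axis 0.86 [276. 150.] [0.569 0.189 0.196]
bolt_axis 0.43 [179. 134.] [0.546 0.097 0.105]
palm 2258 [0.57643205 0.19462802 0.19484614] 576.8612670898438 194.56736755371094 19.930004119873047
knob 912 [0.55016942 0.08360561 0.12858683] 550.4561157226562 82.74398803710938 15.586516380310059
8.0333
[284.56478198 139.26093856]
[372.63023421  87.59469433]
```

View pics/c2.png

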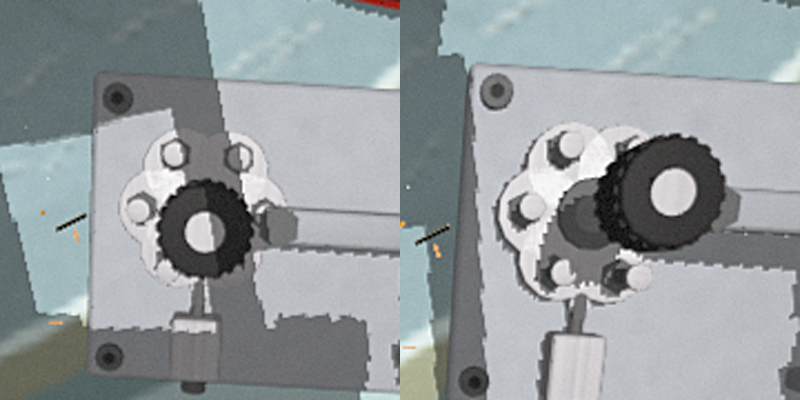

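Run:
```python
from h import *
yaw=-np.arctan2(.0265,.1117);px=np.array([np.cos(yaw),np.sin(yaw)]);py=np.array([-px[1],px[0]]);k=np.array([.5504,.0826])
print(np.degrees(yaw))
G=[]
for i in(1,2,3,4,5):
    c=dict(np.load(f"w{i}.npz"));P=cloud(c)[c["range_z"]>0]
    d=P[:,:2]-k; x,y=d@px,d@py; r=np.hypot(x,y); a=np.degrees(np.arctan2(y,x))%360
    m=(r>18)  if 0 else (r>.018)&(r<.034)&(P[:,2]>.03)&(P[:,2]<.075)
    G.append(np.c_[x[m],y[m],P[m,2],a[m],np.full(m.sum(),i)])
    row=[]
    for b in range(0,360,10):
        z=G[-1][(a[m]>=b)&(a[m]<b+10)&(r[m]>.021)&(r[m]<.031),2]
        row.append(f"{b}:{np.percentile(z,85)*1000:.0f}({len(z)})" if len(z)>5 else f"{b}:-")
    print(i," ".join(row))
```

```text
-13.34625792881849
1 0:- 10:- 20:49(15) 30:60(67) 40:40(6) 50:- 60:- 70:- 80:37(18) 90:37(46) 100:73(14) 110:- 120:- 130:- 140:40(28) 150:41(38) 160:37(12) 170:- 180:- 190:33(6) 200:45(53) 210:45(29) 220:- 230:- 240:- 250:50(12) 260:51(63) 270:52(34) 280:- 290:- 300:- 310:32(10) 320:32(7) 330:- 340:- 350:-
2 0:- 10:- 20:- 30:- 40:- 50:- 60:- 70:- 80:- 90:- 100:- 110:- 120:- 130:- 140:40(44) 150:40(70) 160:38(18) 170:- 180:- 190:32(8) 200:45(93) 210:45(60) 220:- 230:- 240:- 250:32(16) 260:32(17) 270:- 280:- 290:- 300:- 310:- 320:- 330:- 340:- 350:-
3 0:- 10:- 20:61(33) 30:62(40) 40:- 50:- 60:- 70:- 80:36(13) 90:36(23) 100:33(15) 110:- 120:- 130:33(9) 140:41(51) 150:40(57) 160:33(11) 170:- 180:- 190:32(12) 200:45(58) 210:46(52) 220:33(10) 230:- 240:- 250:33(13) 260:52(69) 270:52(50) 280:- 290:- 300:- 310:45(10) 320:56(44) 330:56(30) 340:- 350:-
4 0:- 10:58(26) 20:61(141) 30:61(70) 40:- 50:- 60:- 70:- 80:- 90:- 100:- 110:- 120:- 130:- 140:- 150:40(35) 160:33(17) 170:- 180:- 190:- 200:46(59) 210:45(107) 220:43(23) 230:- 240:- 250:37(6) 260:52(71) 270:52(92) 280:33(14) 290:- 300:- 310:34(17) 320:56(111) 330:55(62) 340:- 350:-
5 0:- 10:- 20:61(42) 30:61(77) 40:53(9) 50:- 60:- 70:- 80:- 90:- 100:33(10) 110:- 120:- 130:33(6) 140:40(46) 150:41(35) 160:- 170:- 180:- 190:37(11) 200:46(61) 210:46(36) 220:- 230:- 240:- 250:- 260:- 270:- 280:- 290:- 300:- 310:- 320:56(10) 330:56(61) 340:40(12) 350:-
```

```bash
cat >> h.py <<'E'
yaw=-np.arctan2(.0265,.1117);px=np.array([np.cos(yaw),np.sin(yaw)]);py=np.array([-px[1],px[0]]);k=np.array([.5504,.0826])
def screws(c):
    P=cloud(c)[c["range_z"]>0]; d=P[:,:2]-k; x,y=d@px,d@py; r=np.hypot(x,y); a=np.degrees(np.arctan2(y,x))%360
    m=(r>.019)&(r<.033)&(P[:,2]<.066)
    z=P[:,2]
    out=[]
    for lo,hi in((.058,.066),(.054,.0585),(.049,.0535),(.0435,.048),(.0385,.0425)):
        s=m&(z>lo)&(z<hi)
        if s.sum()>10:
            h=np.histogram(a[s],36,(0,360))[0]; b=h.argmax()*10+5
            w=s&(np.abs((a-b+180)%360-180)<18); out.append((round((lo+hi)/2,3),int(w.sum()),round(b+np.median((a[w]-b+180)%360-180),1)))
    return out
E
python3 - <<'E'
from h import *
for i in(1,3,4): print(screws(dict(np.load(f"w{i}.npz"))))
q0=down(yaw+np.pi/2-np.pi/6)
move_gripper(.05)
move_ptp([*k,.20],q0)
print(current_joint_pos(),current_position(),current_clock()); f0=np.array(current_force())
print(servo_line([*k,.106],q0,rate=.08,contact_N=6))
print(current_position(),np.array(current_force())-f0)
move_gripper(0.0)
print(current_finger_gap(),current_grip_force(),np.array(current_force())-f0,current_torque(),current_clock())
E
```

```text
[(0.062, 23, np.float64(34.8)), (0.051, 50, np.float64(268.5)), (0.046, 47, np.float64(210.1)), (0.041, 42, np.float64(151.1))]
[(0.062, 74, np.float64(30.1)), (0.056, 63, np.float64(328.5)), (0.051, 92, np.float64(269.7)), (0.046, 90, np.float64(210.0)), (0.041, 86, np.float64(149.8))]
[(0.062, 121, np.float64(29.1)), (0.056, 103, np.float64(329.5)), (0.051, 115, np.float64(270.3)), (0.046, 113, np.float64(210.1)), (0.041, 21, np.float64(155.8))]
[2.50304547e-02 3.18738999e-01 1.63266558e+00 3.58002324e-05
 1.18968418e+00 7.80689180e-01] [0.55068476 0.08272104 0.20022891] 10.5167
False
[0.55087461 0.08260275 0.10653749] [ 1.38166783  1.33494022 -0.20714237]
0.028485140804289117 30.000793933868408 [-2.28498651  3.34125923  3.8403923 ] [ 0.59000143  0.61878104 -0.05076111] 12.3167
```

Run:
```python
from h import *
j=np.array(current_joint_pos())
for s in(.25,.5,.75,1):
    g=j.copy(); g[5]-=s*np.radians(61); goto_joints(list(g)); print(s,current_torque()[2],np.round(current_force(),1),current_finger_gap(),current_clock())
move_gripper(.05); print(current_position(),current_clock())
p=current_position(); servo_line([*k,.20],rate=.15)
c=cap("wrist"); print(screws(c)); 
q=down(yaw+np.pi); move_ptp([*(k+.05*px),.22],q)
c=cap("wrist"); print(screws(c),current_clock())
```

```text
0.25 -0.21215092791292764 [-0.7 -0.2  2.2] 0.028162831237445497 12.675
0.5 -0.009716427043000644 [0.7 1.4 2.4] 0.028424780987693146 13.0333
0.75 0.11280722890706144 [0.6 1.2 1.2] 0.02808091557922679 13.3917
1 -0.10801843518460794 [0.1 1.9 0.6] 0.028237837250650023 13.75
[0.5498017  0.08314683 0.10616892] 14.3
[(0.056, 91, np.float64(30.4)), (0.041, 89, np.float64(209.3))]
[(0.056, 79, np.float64(29.5)), (0.051, 76, np.float64(329.0)), (0.046, 86, np.float64(269.6)), (0.041, 90, np.float64(210.1))] 16.1583
```

Works precisely. Two more clicks the same way.

Run:
```python
from h import *
q0=down(yaw+np.pi/2-np.pi/6)
move_ptp([*k,.20],q0)
for n in range(2):
    if n: move_ptp([*k,.15],q0)
    print(servo_line([*k,.106],q0,rate=.08,contact_N=8))
    move_gripper(0.0); j=np.array(current_joint_pos())
    for s in(.5,1):
        g=j.copy(); g[5]-=s*np.radians(61); goto_joints(list(g)); print(s,current_torque()[2],current_finger_gap())
    move_gripper(.05); servo_line([*k,.15])
servo_line([*k,.22])
q=down(yaw+np.pi); move_ptp([*(k+.05*px),.22],q)
c=cap("wrist"); print(screws(c),current_clock()); cv2.imwrite("pics/w6.png",c["image"])
```

```text
False
0.5 -0.007726074999132468 0.028116540997982192
1 -0.11792083407732522 0.028450201737559393
False
0.5 0.026722375292146848 0.028308336150496525
1 -0.11062360770488755 0.028243228515997865
[(0.062, 104, np.float64(210.1)), (0.056, 98, np.float64(149.8)), (0.046, 67, np.float64(30.0)), (0.041, 57, np.float64(329.2))] 27.9
```

```bash
cat > p.py <<'E'
from h import *
m=np.array([.5769,.1943]); q=down(yaw+np.pi)
servo_line([*current_position()[:2],.24]); move_gripper(0.0)
move_ptp([*m,.235],q); servo_line([*m,.203],q,rate=.06,contact_N=4); sleep(.3)
f0=current_force()[2]; print(current_position(),f0,current_clock())
hit=servo_line([*m,.160],q,rate=.009,contact_N=13)
p=current_position(); F=current_force()[2]-f0; print(hit,p,F,current_clock())
log=[]
z=p[2]
for i in range(14):
    z-=.0003; servo_line([*m,z],q,rate=.006); f=current_force()[2]-f0; log.append((round(current_position()[2]*1e3,2),round(f,2)))
    if f>17.5: break
print(log,current_clock())
E
timeout 500 python3 p.py
```

```text
[0.57710096 0.1944111  0.20336625] -0.1556147144843134 30.6
True [0.57696604 0.19433071 0.17662017] 5.859142685231339 33.45
[(np.float64(176.63), np.float64(6.19)), (np.float64(176.58), np.float64(6.48)), (np.float64(176.51), np.float64(9.28)), (np.float64(176.46), np.float64(11.01)), (np.float64(176.4), np.float64(12.35)), (np.float64(176.34), np.float64(12.99)), (np.float64(176.32), np.float64(14.88)), (np.float64(176.22), np.float64(16.57)), (np.float64(176.18), np.float64(17.95))] 35.7
```

Run:
```python
from h import *
sleep(.4); print(current_force(),current_position())
m=np.array([.5769,.1943]); q=down(yaw+np.pi)
servo_line([*m,.205],q,rate=.03); servo_line([*m,.27],q)
move_ptp([*(k+.05*px),.25],q); c=cap("wrist"); print(screws(c))
servo_line([*(k+.05*px+.06*py),.29]); c=cap("wrist"); cv2.imwrite("pics/w7.png",c["image"])
P=cloud(c);d=P[...,:2]-[.5769,.1943]
s=(np.hypot(d[...,0],d[...,1])<.013)&(P[...,2]>.185); print(s.sum(),np.median(P[s][:,2]))
print(current_clock())
e=(np.hypot(d[...,0],d[...,1])<.0125)&(P[...,2]>.03)&(P[...,2]<.075); print("wheel?",e.sum(),np.histogram(P[e][:,2],15) if e.sum() else 0)
```

```text
[-5.32590499 -2.05150854 18.18243071] [0.57714594 0.19443884 0.17617258]
[(0.062, 88, np.float64(209.8)), (0.056, 82, np.float64(150.6)), (0.046, 63, np.float64(29.8)), (0.041, 57, np.float64(329.0))]
1157 0.1956921590681066
39.175
wheel? 13 (array([1, 0, 0, 0, 1, 1, 0, 3, 1, 1, 2, 0, 0, 1, 2]), array([0.0457173 , 0.0460188 , 0.0463203 , 0.0466218 , 0.0469233 ,
       0.0472248 , 0.0475263 , 0.0478278 , 0.04812931, 0.04843081,
       0.04873231, 0.04903381, 0.04933531, 0.04963681, 0.04993831,
       0.05023981]))
```

View pics/w7.png

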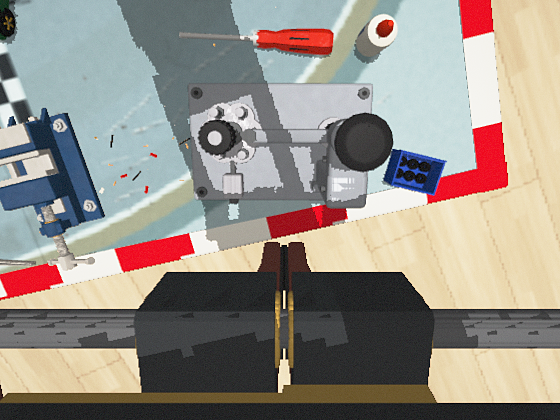

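The picture shows the ram back up (palm knob near [362, 141], measured at 196 mm). The turret knob is near [218, 138], with the 46 and 56 mm screws still at 30° and 150°, and depth readings put the wheel at about 49 mm. The bystanders look undisturbed and the gripper is clear, so I'm handing in.

```bash
python3 -c "
from bench import *
print(close_job())"
```

```text
the job is handed in; nothing more can be done
None
```

The job is handed in: the third-tallest screw is clicked in under the bolt, the wheel is pressed to that depth (its top about 49 mm over the table, from a few depth readings; about 18 N peak on the ram), and the ram is back up at 196 mm; no verdict was returned.

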